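# Stow a ring gauge in a chest whose lid has a locking folding stay

### The job

Raise the lid of the blue gauge chest by its handle until its folding stay straightens, locks over centre and carries the lid by itself, then put the steel ring gauge down flat in the free right-hand compartment. Then draw the red knee grip of the stay up and towards you, which lifts the lid slightly and unlocks it, and fold the knee so that the lid comes down gently and is fully closed. Do not strain the stay: stop raising the lid as soon as you feel it pull taut, never force the lid down while the stay is locked, never let the lid slam, and leave the other things on the bench where they are.

Things in the scene. Friction and masses are not known exactly. Their poses are not given: they have to be found in the camera images.
- chest: Blue steel gauge chest, fixed: 180 deep (x) x 240 wide (y) x 90 high, walls 5. Origin at the centre of its underside; x points to its hinged far side, y to its left, z up. Its black insert, top 45 above the bench, has a 15 high rib along the middle (y = 0): a plug gauge lies in the left compartment, the right one (y < 0, 168 x 110) is free.
- chest_seat (a point): A good spot for the ring gauge's underside in the right-hand compartment: on the insert, 35 in front of and 61.5 to the right of the chest's middle, 45 above the bench. Axes as the chest. With the lid locked open its handle bar stands 50 to 95 behind this spot and 300 to 315 above the bench.
- hinge (a point): Middle of the lid's hinge axis, at the chest's far upper rim, 90.5 above the bench; the axis runs along the chest's y. Axes as the chest.
- lid (a joint): Lid angle, rad: 0 closed, grows as it opens. Lid 180 x 240 x 12, 0.75 to 1 kg, damped: unlocked it sinks shut in 2 to 4 s. The stay pulls taut between 1.29 and 1.50 (its foot is bolted in a slot; each chest differs). Only when raised until taut does the sprung knee slip over centre; eased back 0.05 or so the lid is locked and stays, at 1.24 to 1.43. Short of taut it sinks again.
- lid_handle (a point): Centre of the lid's handle: a round bar 13 thick along the chest's y, 110 clear between its brackets, 228 from the hinge axis and level with it when closed; 48 in front of the lid's edge, so fingers go down on both sides of it, closing along the chest's x. The bar can turn between the fingers. About 4 N lifts the closed lid.
- knee_grip (a point): Middle of the red round grip (15 thick, 50 long, along the chest's y) at the stay's knee, 95 outside the left wall, clear of the lid. Locked, it is 110 to 120 above the bench. To unlock draw it 11 to the chest's front (-x) and 7 up (2 to 5 N), then on to 50 forward; the lid's weight folds it on, 105 forward in all, down to 30 above the bench. A finger hooked behind it (+x side) lets it run ahead.
- stay_foot (a joint): Give of the stay's rubber-bushed foot along the stay, m: 0 unloaded, + stay pulled, - stay pressed; 16 N on the stay per mm. It is strained beyond 2.5 mm, reached with about 12 N on the lid handle beyond the lid's weight against the taut stay.
- gauge_mid (a point): Centre (half-way up) of the loose steel ring gauge, outside diameter 48, 14 high, 0.14 kg, lying flat on the bench to the right of the chest. Axes: z up.
- bench_casting: Bystander: small white cast housing, 51 x 55 x 42. Origin under its middle.
- bench_stator: Bystander: grey and green stator pack, 58 x 58 x 31. Origin under its middle.
- bench_caliper: Bystander: slide caliper lying flat, 82 x 230 x 13. Origin under its middle.
- bench_marker: Bystander: white marker pen with black cap, 16 x 127 x 18, lying. Origin under its middle.
- bench_bottle: Bystander: red glue bottle with white nozzle, 38 x 37 x 108, standing. Origin under its middle.
Things that resemble listed ones, but are neither listed nor needed, are in the scene too. Of the things that look like the part that bears gauge_mid, take the one that is farthest to the robot's right at the start.

How it is judged:
On the way, in this order (a step that is already met when the one before it is completed fails the run):
1. the lid stands open by itself on its locked stay (over 1.15 rad, at rest, nothing touched by the fingers) for 0.5 s (value of joint lid above 1.15 rad and velocity of joint lid between -0.03 and 0.03 rad/s and contact force between the fingers and anything else below 0.3 N), for 0.5 s.
2. with the lid still up, the ring gauge lies flat on the insert of the free right-hand compartment, let go (value of joint lid above 1.15 rad and x of gauge_mid in the frame of chest_seat between -0.045 and 0.12 m and y of gauge_mid in the frame of chest_seat between -0.05 and 0.055 m and z of gauge_mid in the frame of chest_seat between 0 and 0.012 m and angle between gauge_mid's own z axis and vertical below 0.15 rad and contact force between the fingers and anything else below 0.3 N), for 0.2 s.
At the end, for the whole second after the job is handed in: The lid is fully closed (under 0.035 rad) and at rest, and the ring gauge lies flat (within 0.15 rad) on the insert inside the right-hand compartment of the chest (value of joint lid below 0.035 rad and velocity of joint lid above -0.05 rad/s and x of gauge_mid in the frame of chest_seat between -0.045 and 0.12 m and y of gauge_mid in the frame of chest_seat between -0.05 and 0.055 m and z of gauge_mid in the frame of chest_seat between 0 and 0.012 m and angle between gauge_mid's own z axis and vertical below 0.15 rad); the robot touches nothing.
It fails at once if the stay is strained: its foot gives more than 2.5 mm either way (lid forced on against the taut stay, or down against the locked one) (value of joint stay_foot above 0.0025 m or value of joint stay_foot below -0.0025 m).
It fails at once if the lid slams (closing faster than 2 rad/s) (velocity of joint lid below -2 rad/s).
It fails at once if a bystander is moved by more than 30 mm (distance of any of bench_casting, bench_stator, bench_caliper, bench_marker, bench_bottle from where it was at the start of the episode above 0.03 m).
It also fails if it takes over 72 s, if anything falls off the work surface, if the arm or the gripper's body presses on something with over 40 N, if the wrist force passes 120 N, or if a joint passes its speed limit or range.

### The arm

A 7-joint arm with a two-finger parallel gripper is mounted at the origin on a cart in front of the work surface, level with it; the furniture and walls round the work are solid. World frame = base frame: x ahead of the robot, y to its left, z up, the work surface at z = 0. Lengths are in m, angles in rad, forces in N, time in s.
With the tool pointing down it reaches from about 0.4 to 0.85 m from the base axis. Payload 4.5 kg.
Tool frame: the origin (TCP) lies between the finger pads; the fingertips stand 11 mm ahead of it and the grasp point (between the pads) lies 8 mm behind it (r.nose_length is the distance from the TCP to the fingertips, in m); z points along the fingers, y is the line along which they close (so a half turn about z gives the same grasp; the last joint's range is limited). The gripper opens to 88 mm and grips with 3 to 60 N. Pads are 18 mm wide; open, the fingers measure 123 mm over their backs; the gripper's body (75 mm by 187 mm) begins 45 mm behind the grasp point.
Start: joints at [-1.227, 0.689, -0.195, 1.565, 0.157, 0.902, -0.215], TCP at [0.191, 0.595, 0.25] pointing down, gripper open.
Joint ranges: [-3.01, 3.01], [-0.46, 2.08], [-1.47, 1.51], [0.13, 2.56], [-1, 4.14], [0.04, 2.09], [-2.66, 2.66]. Speed limits (rad/s): [2.57, 2.57, 3.14, 3.14, 3.14, 3.14, 3.14].

### API

Orientations are given as a unit quaternion [x, y, z, w].
In Python, from plant import get_state, snapshot, camera_model, r gives the robot as it stands.
- The arm moves only by the shell command python3 -m inch 'ROWS' [FORCE]. ROWS is text: rows parted by semicolons, each of 7 numbers parted by spaces: the opening, from -1 (shut) to 1 (fully open), then the shift along the tool's x, y, z in m, then the turn, a rotation vector about the tool's x, y, z in rad. A call has 1 to 20 rows; each row shifts and turns the commanded pose from where the row before left it, along the tool's axes as they then stand; what a row does not reach is not made up. A row lasts 1/12 s, in which the tool goes at most 41.7 mm and 7.16 degrees, less where a joint would pass 70% of its speed; a pose out of reach is approached as far as the arm can. A call is refused whole if a number of a shift passes 0.0417 or a number of a turn 0.125, either way. A call with a gripper value outside its range is refused whole. The fingers move at their own pace and stop on an object; FORCE is the grip in N (left out, the last holds). Time passes only in rows, so rows that do not move let the fingers close. It gives the time, the measured TCP pose, the force, the opening and the grip force at its end, in the units of the state.
- get_state(): the state, without advancing time (a new reading comes with each control period).
- snapshot(name): name is "side" or "top" or "wrist"; returns (picture, depth): 420x560x3 uint8, red, green, blue; 420x560 float32, m along the optical axis (not along the pixel's ray), 0 where there is no reading.
- camera_model(name): a dict with "intrinsics" (3x3 intrinsics, pixels), "dist" ([k1, k2, p1, p2, k3] as OpenCV has them; the pictures are not rectified), "view" (4x4, takes a point from world to camera coordinates). Camera axes: x right, y down, z forward; pixel columns grow to the right and rows downward; lengths in m; the calibration is good to about 2 mm. A picture is of the moment at which its call begins: read the wrist's pose just before it. camera_model takes no time and is no camera call; for the wrist camera it gives the pose at the moment of the call.
- r.finish_job(): hands the job in; it is judged then, once.
The state is a dict: "clock": time; "q": joint angles; "qd": joint speeds; "joint_torque": joint torques, N m; "tool_pos": TCP position; "eef_rot": TCP orientation; "contact_force": force on the tool from outside, world axes, zero at the start; "moment": the same for the moment, N m; "opening": opening from 0.0 (shut) to 1.0 (fully open); "finger_force": force on a finger pad.
Only numpy, scipy, OpenCV 4.12 (cv2) and the standard library are available. Lean on these libraries where they do the work, as an engineer would, in place of code of your own. Each camera call takes 0.05 s, during which the arm holds its last target. There are 200 camera calls.

## Working session

There is one attempt and no reset: what is moved stays moved. The work goes in short steps, Python scripts to look and compute and a shell command to move; the robot and the scene stay as the last step left them, time stands still between calls to the robot, and variables do not carry over. Pictures are saved under pics/ and viewed, at most 10 in all, crops included, and the job is handed in when it is done.

```bash
mkdir -p pics; ls
python3 - <<'E'
from plant import get_state, snapshot, camera_model, r
import cv2,numpy as np
s=get_state();print(s)
for n in("top","side"):
    p,d=snapshot(n);cv2.imwrite(f"pics/{n}0.png",p[:,:,::-1]);np.save(f"{n}_d.npy",d);np.save(f"{n}_p.npy",p)
    c=camera_model(n);print(n,{k:np.round(v,4).tolist() for k,v in c.items()})
E
```

```text
pics
{'clock': 0.0, 'q': array([-1.22719319,  0.68998243, -0.19449769,  1.56632098,  0.15733416,
        0.90247184, -0.21510423]), 'qd': array([ 5.54025535e-04, -1.06852852e-03,  1.55339494e-03, -2.78284875e-03,
       -7.12395001e-04,  6.08275015e-05, -6.22352003e-05]), 'joint_torque': array([ 3.46834412e-06, -5.27551174e+01, -1.26701206e+00, -1.53427541e+01,
       -5.26075065e-02,  6.41572216e-03,  1.69402110e-04]), 'tool_pos': array([0.19042422, 0.59466308, 0.2489167 ]), 'eef_rot': array([ 1.54240320e-01,  9.88032957e-01, -8.92615531e-04, -5.73410807e-05]), 'contact_force': array([ 0.52300666, -0.21495857,  0.59146567]), 'moment': array([ 0.00846994, -0.0507569 , -0.01357178]), 'finger_force': 0.0, 'opening': 0.9988206802853227}
top {'intrinsics': [[392.3709, 0.0, 281.9766], [0.0, 392.3709, 207.3356], [0.0, 0.0, 1.0]], 'dist': [0.0284, 0.0, 0.0, 0.0, 0.0], 'view': [[0.025, -0.9997, 0.0013, 0.0022], [-0.9775, -0.0247, -0.2096, 0.4924], [0.2096, 0.004, -0.9778, 1.0589], [0.0, 0.0, 0.0, 1.0]]}
side {'intrinsics': [[452.6846, 0.0, 286.6972], [0.0, 452.6846, 209.2384], [0.0, 0.0, 1.0]], 'dist': [0.0339, 0.0, 0.0, 0.0, 0.0], 'view': [[0.8756, -0.4828, 0.0167, -0.4287], [-0.3057, -0.5805, -0.7547, 0.2209], [0.374, 0.6557, -0.6559, 1.1769], [0.0, 0.0, 0.0, 1.0]]}
```

View pics/top0.png

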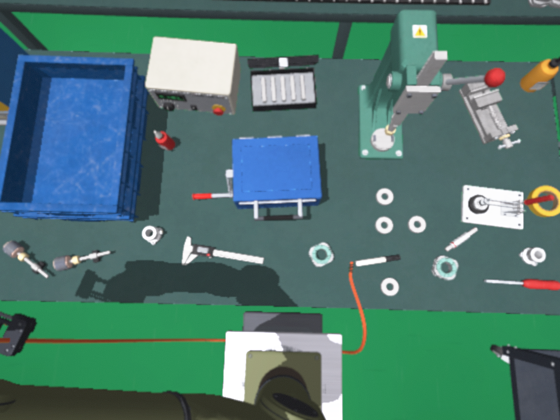

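View pics/side0.png

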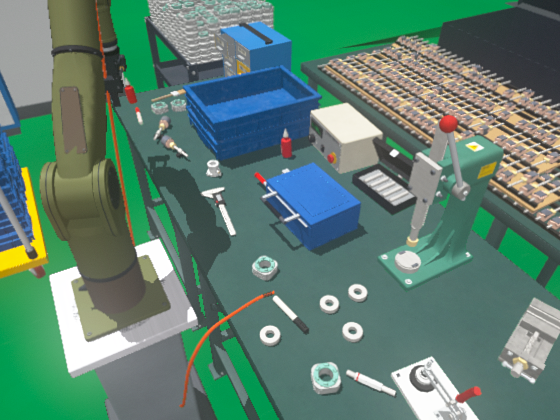

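The top view shows the chest lid at about (276,170), its handle bar at (278,217), and the red grip at (202,196). The rings lie at (384,197), (384,225), (417,225) and (390,287). The rightmost, at (417,225), is the one to take. The side view confirms this.

```bash
cat > h.py <<'E'
import numpy as np,cv2
from scipy.spatial.transform import Rotation as R
from plant import get_state, snapshot, camera_model, r
def ray(c,uv):
    uv=np.array(uv,float).reshape(-1,1,2)
    n=cv2.undistortPoints(uv,c["intrinsics"],np.array(c["dist"])).reshape(-1,2)
    V=c["view"];d=np.c_[n,np.ones(len(n))]@V[:3,:3]; o=-V[:3,:3].T@V[:3,3]
    return o,d
def onplane(c,uv,z):
    o,d=ray(c,uv); return o+d*((z-o[2])/d[:,2])[:,None]
def deep(c,uv,dep):
    o,d=ray(c,uv); return o+d*np.array(dep)[:,None]
def proj(c,P):
    V=c["view"]; return cv2.projectPoints(np.array(P,float),cv2.Rodrigues(V[:3,:3])[0],V[:3,3],c["intrinsics"],np.array(c["dist"]))[0].reshape(-1,2)
def tool(v,s=None):
    s=s or get_state(); return R.from_quat(s["eef_rot"]).inv().apply(v)
E
python3 - <<'E'
from h import *
c={n:camera_model(n) for n in("top","side")}
p=np.load("top_p.npy");d=np.load("top_d.npy");hsv=cv2.cvtColor(p,cv2.COLOR_RGB2HSV)
def pts(m): v,u=np.nonzero(m); return np.c_[u,v],d[v,u]
W=np.zeros(d.shape,bool)
# lid
w=W.copy();w[125:215,222:335]=1
m=w&(hsv[...,0]>105)&(hsv[...,0]<125)&(hsv[...,1]>120)
uv,z=pts(m);P=deep(c["top"],uv,z);ok=z>0;P=P[ok]
print("z med",np.percentile(P[:,2],[5,25,50,75,95]))
top=P[abs(P[:,2]-np.percentile(P[:,2],60))<.006]
print(cv2.minAreaRect((top[:,:2]*1000).astype(np.float32)),top.mean(0))
# grip
w=W.copy();w[185:205,185:232]=1
m=w&((hsv[...,0]<8)|(hsv[...,0]>172))&(hsv[...,1]>130)
uv,z=pts(m);P=deep(c["top"],uv,z);print("grip",len(P),np.median(P,0),P.min(0),P.max(0),uv.min(0),uv.max(0))
# handle depth pts
w=W.copy();w[203:225,245:312]=1
uv,z=pts(w);P=deep(c["top"],uv,z);k=(P[:,2]>.07)&(P[:,2]<.11);H=P[k];u=uv[k];m=W.copy();
bar=H[H[:,0]<np.percentile(H[:,0],60)]
print("handle",len(H),H.min(0),H.max(0),np.median(bar,0))
for col in range(250,308,6):
    q=H[u[:,0]==col]; 
    if len(q): print(col,np.round(q,3)[:, [0,1,2]].tolist())
# rings
for (a,b) in [(384,197),(384,225),(417,225),(390,287)]:
    w=W.copy();w[b-13:b+13,a-13:a+13]=1
    m=w&(hsv[...,2]>140)&(hsv[...,1]<70)
    n,l,st,ce=cv2.connectedComponentsWithStats(m.astype(np.uint8)); i=1+st[1:,4].argmax()
    cnt=cv2.findContours((l==i).astype(np.uint8),0,2)[0]; q=cv2.fitEllipse(max(cnt,key=len))
    print("ring",q[0],st[i],onplane(c["top"],[q[0]],.014))
E
```

```text
z med [0.0585667  0.10237149 0.10381009 0.10526084 0.10727516]
((592.7877197265625, 34.305267333984375), (179.82424926757812, 241.5918426513672), 3.7441670894622803) [0.59077221 0.03450593 0.10402223]
grip 95 [0.52321398 0.2470887  0.03566773] [5.16459156e-01 2.23188708e-01 3.71979600e-04] [0.54161903 0.2742638  0.04505345] [192 193] [210 198]
handle 334 [ 0.44564727 -0.03778751  0.08357802] [0.49647719 0.11647529 0.10316753] [0.45409495 0.03778616 0.09663968]
250 [[0.495, 0.103, 0.086]]
256 [[0.492, 0.085, 0.101], [0.49, 0.085, 0.097], [0.488, 0.085, 0.094], [0.484, 0.085, 0.098], [0.482, 0.085, 0.096], [0.479, 0.085, 0.095], [0.476, 0.085, 0.097], [0.474, 0.085, 0.096], [0.471, 0.085, 0.096], [0.469, 0.085, 0.094], [0.466, 0.085, 0.091], [0.462, 0.084, 0.098], [0.46, 0.084, 0.095], [0.457, 0.084, 0.094], [0.454, 0.084, 0.098], [0.451, 0.084, 0.097], [0.449, 0.084, 0.093], [0.446, 0.084, 0.096]]
262 [[0.496, 0.07, 0.086], [0.458, 0.068, 0.093], [0.454, 0.068, 0.098], [0.452, 0.067, 0.098], [0.449, 0.068, 0.096], [0.447, 0.068, 0.093]]
268 [[0.458, 0.052, 0.094], [0.456, 0.052, 0.091
[... 634 characters left out ...]
, -0.029, 0.094], [0.482, -0.029, 0.098], [0.479, -0.029, 0.097], [0.476, -0.029, 0.097], [0.473, -0.029, 0.1], [0.471, -0.029, 0.095], [0.468, -0.029, 0.097], [0.465, -0.029, 0.097], [0.462, -0.029, 0.098], [0.459, -0.029, 0.1], [0.457, -0.03, 0.097], [0.454, -0.03, 0.097]]
ring (384.31207275390625, 196.04417419433594) [376 188  18  17 224] [[ 0.54196355 -0.28569932  0.014     ]]
ring (383.7684020996094, 224.63143920898438) [375 216  19  18 234] [[ 0.45654266 -0.28159682  0.014     ]]
ring (416.8070373535156, 223.90687561035156) [408 215  18  18 229] [[ 0.46114565 -0.37694475  0.014     ]]
ring (389.4429016113281, 286.3522644042969) [381 278  18  18 237] [[ 0.2815811 -0.2919969  0.014    ]]
```

```bash
python3 -m inch '0 -.0266 -.0288 0 0 0 0;0 -.0266 -.0288 0 0 0 0;0 -.0266 -.0288 0 0 0 0;0 -.0266 -.0288 0 0 0 0;0 -.0266 -.0288 0 0 0 0;0 -.0266 -.0288 0 0 0 0;0 -.0266 -.0288 0 0 0 0;0 -.0266 -.0288 0 0 0 0;0 -.0266 -.0288 0 0 0 0;0 -.0266 -.0288 0 0 0 0;0 -.0266 -.0288 0 0 0 0;0 -.0266 -.0288 0 0 0 0;0 -.0266 -.0288 0 0 0 0;0 -.0266 -.0288 0 0 0 0;0 -.0266 -.0288 0 0 0 0;0 -.0266 -.0288 0 0 0 0'; python3 -m inch '-.1 0 0 0 0 0 .12;-.1 0 0 0 0 0 .12;-.1 0 0 0 0 0 .12;-.1 0 0 0 0 0 .12;-.1 0 0 0 0 0 .12;-.1 0 0 0 0 0 .12;-.1 0 0 0 0 0 .12;-.1 0 0 0 0 0 .12;-.1 0 0 0 0 0 .12;-.1 0 0 0 0 0 .12;-.1 0 0 0 0 0 0'
cat >> h.py <<'E'
def st():
    s=get_state();A=R.from_quat(s["eef_rot"]).as_matrix();g=s["tool_pos"]-.008*A[:,2]
    print("t",round(s["clock"],2),"grasp",g.round(4),"yawY",round(np.arctan2(A[1,1],A[0,1]),3),"z",A[:,2].round(3),"F",s["contact_force"].round(2),"open",round(s["opening"]*88,1),"ff",round(float(s["finger_force"]),1),"q",s["q"].round(2)); return s,A,g
def to(P):
    s,A,g=st(); print("tool shift to",P,(A.T@(np.array(P)-g)).round(4))
E
python3 -c "
from h import *
to([.4548,.0257,.0905])"
```

```text
clock: 1.43
tool_pos: [0.4557, 0.0247, 0.2496]
eef_rot: [0.154, 0.988, 0.0, -0.0]
contact_force: [0.0, -0.0, -0.3]
opening: 0.502
finger_force: 0.0
clock: 2.35
tool_pos: [0.4552, 0.0268, 0.2495]
eef_rot: [0.686, 0.727, -0.0, -0.0]
contact_force: [0.4, -0.5, -0.1]
opening: 0.449
finger_force: 0.0
t 2.35 grasp [0.4552 0.0268 0.2575] yawY 0.058 z [-0. -0. -1.] F [ 0.41 -0.53 -0.12] open 39.5 ff 0.0 q [-0.22  0.48  0.09  2.06 -0.07  0.6  -0.02]
tool shift to [0.4548, 0.0257, 0.0905] [-0.001  -0.0004  0.167 ]
```

```bash
python3 -m inch '-.1 0 0 .035 0 0 0;-.1 0 0 .035 0 0 0;-.1 0 0 .03 0 0 0;-.1 0 0 .03 0 0 0;-.1 0 0 .02 0 0 0;-.1 0 0 .017 0 0 0;-.1 0 0 0 0 0 0;-1 0 0 0 0 0 0;-1 0 0 0 0 0 0;-1 0 0 0 0 0 0;-1 0 0 0 0 0 0;-1 0 0 0 0 0 0' 15
python3 -c "
from h import *
st()
p,d=snapshot('side');cv2.imwrite('pics/s1.png',cv2.resize(p[130:300,210:400,::-1],None,fx=3,fy=3))"
```

```text
clock: 3.35
tool_pos: [0.457, 0.0268, 0.0837]
eef_rot: [0.685, 0.728, 0.002, 0.001]
contact_force: [2.1, 0.4, 1.8]
opening: 0.126
finger_force: 14.7
t 3.35 grasp [0.4569 0.0268 0.0917] yawY 0.061 z [ 0.004  0.    -1.   ] F [2.05 0.42 1.83] open 11.1 ff 14.7 q [-0.17  0.8   0.02  2.2  -0.1   0.14  0.  ]
```

View pics/s1.png

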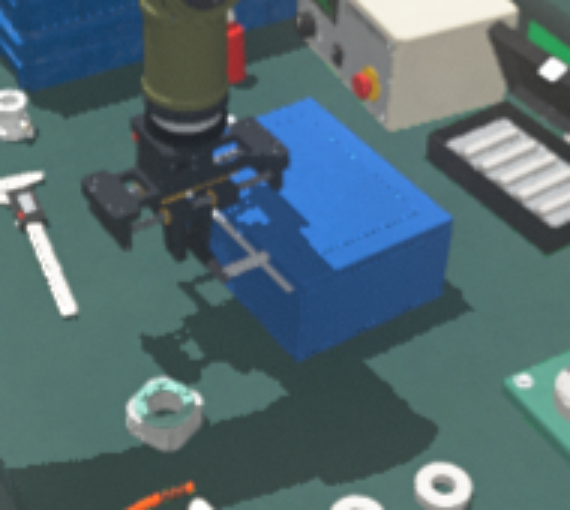

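```bash
python3 -c "
import numpy as np
t=np.r_[np.arange(0,1.21,.08),np.arange(1.22,1.56,.02)]
for a,b in zip(t,t[1:]): print(round(b,2),round(228*(np.cos(a)-np.cos(b)),1),round(-228*(np.sin(b)-np.sin(a)),1))"
```

```text
0.08 0.7 -18.2
0.16 2.2 -18.1
0.24 3.6 -17.9
0.32 5.0 -17.5
0.4 6.4 -17.1
0.48 7.8 -16.5
0.56 9.1 -15.8
0.64 10.3 -15.1
0.72 11.5 -14.2
0.8 12.6 -13.2
0.88 13.6 -12.2
0.96 14.5 -11.0
1.04 15.3 -9.9
1.12 16.1 -8.6
1.2 16.7 -7.3
1.22 4.3 -1.6
1.24 4.3 -1.5
1.26 4.3 -1.4
1.28 4.4 -1.4
1.3 4.4 -1.3
1.32 4.4 -1.2
1.34 4.4 -1.1
1.36 4.4 -1.0
1.38 4.5 -0.9
1.4 4.5 -0.8
1.42 4.5 -0.7
1.44 4.5 -0.6
1.46 4.5 -0.5
1.48 4.5 -0.5
1.5 4.5 -0.4
1.52 4.6 -0.3
1.54 4.6 -0.2
1.56 4.6 -0.1
```

```bash
python3 -m inch '-1 0 .0007 -.018 0 0 0;-1 0 .002 -.018 0 0 0;-1 0 .0036 -.018 0 0 0;-1 0 .005 -.0175 0 0 0;-1 0 .0064 -.017 0 0 0;-1 0 .0078 -.0165 0 0 0;-1 0 .009 -.016 0 0 0;-1 0 .0103 -.015 0 0 0'; python3 -c "
from h import *
st()"; python3 -m inch '-1 0 .0115 -.0142 0 0 0;-1 0 .0126 -.0132 0 0 0;-1 0 .0136 -.0122 0 0 0;-1 0 .0145 -.011 0 0 0;-1 0 .0153 -.0099 0 0 0;-1 0 .016 -.0086 0 0 0;-1 0 .0086 -.004 0 0 0;-1 0 0 0 0 0 0'; python3 -c "
from h import *
st()"
```

```text
clock: 4.07
tool_pos: [0.5015, 0.0298, 0.2194]
eef_rot: [0.685, 0.729, 0.001, 0.001]
contact_force: [8.7, 1.4, -15.6]
opening: 0.123
finger_force: 16.2
t 4.07 grasp [0.5015 0.0298 0.2274] yawY 0.062 z [ 0.003  0.    -1.   ] F [  8.66   1.37 -15.58] open 10.8 ff 16.2 q [-0.2   0.58  0.08  1.97 -0.08  0.59 -0.01]
clock: 4.73
tool_pos: [0.5916, 0.0361, 0.2935]
eef_rot: [0.685, 0.729, 0.0, -0.001]
contact_force: [-5.7, 0.6, 9.8]
opening: 0.131
finger_force: 15.2
t 4.73 grasp [0.5916 0.0361 0.3015] yawY 0.062 z [-0.002  0.002 -1.   ] F [-5.65  0.55  9.76] open 11.5 ff 15.2 q [-0.2   0.6   0.1   1.62 -0.07  0.93 -0.01]
```

```bash
python3 -m inch '-1 0 -.001 -.002 0 0 0;-1 0 0 0 0 0 0;-1 0 0 0 0 0 0'; python3 -c "
from h import *
st()"; python3 -m inch '-1 0 .008 -.003 0 0 0;-1 0 .004 -.0015 0 0 0;-1 0 0 0 0 0 0;-1 0 0 0 0 0 0'; python3 -c "
from h import *
st()"
```

```text
clock: 4.98
tool_pos: [0.5899, 0.036, 0.293]
eef_rot: [0.685, 0.729, -0.0, -0.001]
contact_force: [0.7, 3.1, -4.8]
opening: 0.131
finger_force: 15.0
t 4.98 grasp [0.5899 0.0359 0.301 ] yawY 0.062 z [-0.003  0.001 -1.   ] F [ 0.7   3.1  -4.77] open 11.5 ff 15.0 q [-0.2   0.59  0.1   1.63 -0.07  0.93 -0.01]
clock: 5.32
tool_pos: [0.6029, 0.0367, 0.2986]
eef_rot: [0.685, 0.729, 0.001, -0.0]
contact_force: [-2.3, 5.8, 1.1]
opening: 0.127
finger_force: 15.0
t 5.32 grasp [0.6029 0.0367 0.3066] yawY 0.062 z [ 0.     0.001 -1.   ] F [-2.25  5.82  1.06] open 11.1 ff 15.0 q [-0.2   0.61  0.1   1.58 -0.07  0.96 -0.01]
```

```bash
for i in 1; do python3 -m inch '-1 .001 .0044 -.0014 0 0 0;-1 0 .0044 -.0014 0 0 0;-1 0 0 0 0 0 0'; done; python3 -c "
from h import *
st()"; python3 -m inch '-1 .001 .0044 -.0013 0 0 0;-1 0 0 0 0 0 0'; python3 -c "
from h import *
st()"
```

```text
clock: 5.57
tool_pos: [0.6126, 0.0374, 0.3019]
eef_rot: [0.685, 0.728, 0.001, 0.001]
contact_force: [-2.2, 3.0, 4.2]
opening: 0.128
finger_force: 15.1
t 5.57 grasp [0.6126 0.0373 0.3099] yawY 0.061 z [ 0.002  0.    -1.   ] F [-2.24  2.95  4.16] open 11.3 ff 15.1 q [-0.2   0.62  0.11  1.55 -0.07  0.98 -0.01]
clock: 5.73
tool_pos: [0.6171, 0.0377, 0.3033]
eef_rot: [0.685, 0.728, 0.0, 0.001]
contact_force: [-2.4, 1.6, 5.6]
opening: 0.125
finger_force: 15.2
t 5.73 grasp [0.6171 0.0377 0.3113] yawY 0.06 z [ 0.002 -0.001 -1.   ] F [-2.43  1.63  5.57] open 11.0 ff 15.2 q [-0.2   0.62  0.11  1.53 -0.07  0.99 -0.01]
```

```bash
cat >> h.py <<'E'
def ft():
    s,A,g=st(); F=s["contact_force"]; d=g-np.array([.6835,.0405,.0908]); X=np.array([np.cos(.061),np.sin(.061)])
    th=np.arctan2(d[2],-d[:2]@X); print("theta",round(th,3),"Ft",round(F[:2]@X*np.sin(th)+F[2]*np.cos(th),2))
E
python3 -m inch '-1 0 .0035 -.0028 0 0 0;-1 0 0 0 0 0 0'; python3 -c "
from h import *
ft()"; python3 -m inch '-1 0 .003 -.0009 0 0 0;-1 0 0 0 0 0 0'; python3 -c "
from h import *
ft()"
```

```text
clock: 5.9
tool_pos: [0.6205, 0.0379, 0.3045]
eef_rot: [0.685, 0.728, -0.0, 0.001]
contact_force: [0.8, 0.6, -3.8]
opening: 0.124
finger_force: 15.0
t 5.9 grasp [0.6204 0.0379 0.3125] yawY 0.06 z [ 0.001 -0.001 -1.   ] F [ 0.82  0.57 -3.8 ] open 10.9 ff 15.0 q [-0.2   0.63  0.11  1.52 -0.07  1.   -0.01]
theta 1.294 Ft -0.22
clock: 6.07
tool_pos: [0.6231, 0.0381, 0.3053]
eef_rot: [0.685, 0.728, -0.0, 0.0]
contact_force: [1.1, -0.7, -8.2]
opening: 0.127
finger_force: 15.0
t 6.07 grasp [0.6231 0.0381 0.3133] yawY 0.06 z [-0.    -0.001 -1.   ] F [ 1.13 -0.68 -8.23] open 11.2 ff 15.0 q [-0.19  0.63  0.11  1.51 -0.07  1.01 -0.01]
theta 1.306 Ft -1.11
```

```bash
python3 -m inch '-1 0 .003 .0004 0 0 0;-1 0 0 0 0 0 0'; python3 -c "
from h import *
ft()"; python3 -m inch '-1 0 .003 -.0003 0 0 0;-1 0 0 0 0 0 0'; python3 -c "
from h import *
ft()"
```

```text
clock: 6.23
tool_pos: [0.6263, 0.0383, 0.3062]
eef_rot: [0.685, 0.728, 0.0, 0.001]
contact_force: [-1.2, 0.1, -1.4]
opening: 0.126
finger_force: 15.0
t 6.23 grasp [0.6263 0.0383 0.3142] yawY 0.06 z [ 0.001 -0.001 -1.   ] F [-1.16  0.12 -1.44] open 11.1 ff 15.0 q [-0.19  0.63  0.11  1.5  -0.07  1.01 -0.01]
theta 1.32 Ft -1.48
clock: 6.4
tool_pos: [0.6294, 0.0386, 0.3068]
eef_rot: [0.685, 0.728, 0.0, 0.001]
contact_force: [-0.8, -0.9, 1.6]
opening: 0.129
finger_force: 15.1
t 6.4 grasp [0.6294 0.0386 0.3148] yawY 0.06 z [ 0.002 -0.001 -1.   ] F [-0.79 -0.86  1.56] open 11.3 ff 15.1 q [-0.19  0.64  0.11  1.49 -0.07  1.02 -0.01]
theta 1.334 Ft -0.45
```

```bash
for i in 1; do python3 -m inch '-1 0 .0025 -.0007 0 0 0;-1 0 0 0 0 0 0' >/dev/null; python3 -c "
from h import *
ft()"; done; python3 -m inch '-1 0 .0025 -.0007 0 0 0;-1 0 0 0 0 0 0'>/dev/null; python3 -c "
from h import *
ft()"
```

```text
t 6.57 grasp [0.6318 0.0388 0.3154] yawY 0.06 z [ 0.002 -0.001 -1.   ] F [-2.49 -1.31  2.74] open 11.4 ff 15.1 q [-0.19  0.64  0.11  1.48 -0.07  1.03 -0.01]
theta 1.345 Ft -1.88
t 6.73 grasp [0.6342 0.039  0.3159] yawY 0.061 z [ 0.001 -0.001 -1.   ] F [-1.5  -2.9   3.44] open 11.5 ff 15.1 q [-0.19  0.64  0.11  1.47 -0.07  1.03 -0.01]
theta 1.355 Ft -0.9
```

```bash
python3 -m inch '-1 0 .0025 -.0006 0 0 0;-1 0 0 0 0 0 0' >/dev/null; python3 -c "
from h import *
ft()"
```

```text
t 6.9 grasp [0.6367 0.0392 0.3164] yawY 0.061 z [ 0.001 -0.001 -1.   ] F [-0.78 -2.86  3.64] open 11.6 ff 15.1 q [-0.19  0.65  0.11  1.46 -0.08  1.04 -0.01]
theta 1.366 Ft -0.2
```

```bash
python3 -m inch '-1 -.001 .0025 -.0006 0 0 0;-1 0 0 0 0 0 0' >/dev/null; python3 -c "
from h import *
ft()";  python3 -m inch '-1 0 .0025 -.0006 0 0 0;-1 0 0 0 0 0 0' >/dev/null; python3 -c "
from h import *
ft()"
```

```text
t 7.07 grasp [0.6392 0.0393 0.3169] yawY 0.061 z [ 0.001  0.001 -1.   ] F [-1.77 -1.14  3.23] open 11.2 ff 15.1 q [-0.19  0.65  0.11  1.45 -0.08  1.04 -0.01]
theta 1.377 Ft -1.18
t 7.23 grasp [0.6416 0.0395 0.3173] yawY 0.061 z [ 0.001  0.001 -1.   ] F [-0.5  -0.53  3.27] open 11.4 ff 15.1 q [-0.19  0.65  0.11  1.44 -0.08  1.05 -0.01]
theta 1.388 Ft 0.07
```

```bash
python3 -m inch '-1 -.0005 .0025 -.0006 0 0 0;-1 0 0 0 0 0 0' >/dev/null; python3 -c "
from h import *
ft()"
```

```text
t 7.4 grasp [0.6441 0.0396 0.3177] yawY 0.062 z [ 0.     0.001 -1.   ] F [-0.27  0.91  2.3 ] open 11.3 ff 15.1 q [-0.19  0.66  0.11  1.43 -0.08  1.06 -0.  ]
theta 1.399 Ft 0.18
```

```bash
python3 -m inch '-1 0 .0025 -.0005 0 0 0;-1 0 0 0 0 0 0' >/dev/null; python3 -c "
from h import *
ft()";  python3 -m inch '-1 0 .0025 -.0005 0 0 0;-1 0 0 0 0 0 0' >/dev/null; python3 -c "
from h import *
ft()"
```

```text
t 7.57 grasp [0.6465 0.0398 0.3181] yawY 0.062 z [ 0.     0.001 -1.   ] F [0.11 0.66 0.87] open 11.1 ff 15.1 q [-0.19  0.66  0.11  1.42 -0.08  1.06 -0.  ]
theta 1.41 Ft 0.28
t 7.73 grasp [0.649  0.0399 0.3185] yawY 0.062 z [ 0.     0.001 -1.   ] F [ 0.79  2.   -1.08] open 11.3 ff 15.0 q [-0.19  0.66  0.11  1.41 -0.08  1.07 -0.  ]
theta 1.421 Ft 0.74
```

```bash
python3 -m inch '-1 0 .0025 -.0005 0 0 0;-1 0 0 0 0 0 0' >/dev/null; python3 -c "
from h import *
ft()
p,d=snapshot('side');cv2.imwrite('pics/s2.png',cv2.resize(p[60:260,180:400,::-1],None,fx=3,fy=3))"
```

```text
t 7.9 grasp [0.6515 0.04   0.319 ] yawY 0.062 z [ 0.     0.001 -1.   ] F [ 0.38  3.41 -1.75] open 11.6 ff 15.0 q [-0.19  0.67  0.11  1.41 -0.08  1.07 -0.  ]
theta 1.432 Ft 0.34
```

View pics/s2.png

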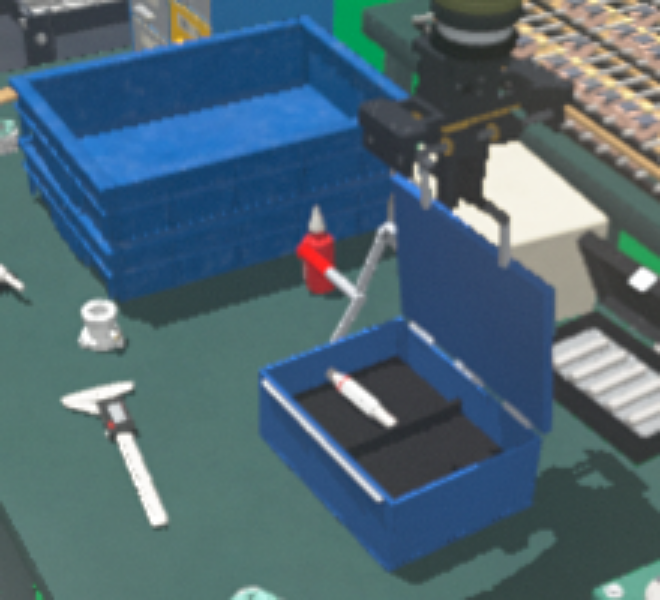

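The lid is nearly up and the stay is almost straight, with the knee at crop (358,300). It is not yet taut, so I keep raising in small steps.

```bash
python3 -m inch '-1 .0005 .0025 -.0003 0 0 0;-1 0 0 0 0 0 0' >/dev/null; python3 -c "
from h import *
ft()";  python3 -m inch '-1 .0005 .002 -.0003 0 0 0;-1 0 0 0 0 0 0' >/dev/null; python3 -c "
from h import *
ft()"
```

```text
t 8.12 grasp [0.6532 0.0402 0.3193] yawY 0.061 z [-0.001  0.    -1.   ] F [-3.16  1.87 -0.91] open 11.1 ff 15.0 q [-0.19  0.67  0.11  1.4  -0.08  1.08 -0.  ]
theta 1.439 Ft -3.13
t 8.28 grasp [0.6551 0.0403 0.3196] yawY 0.061 z [-0.002 -0.    -1.   ] F [-3.44  2.48 -0.28] open 11.2 ff 15.0 q [-0.19  0.67  0.11  1.39 -0.08  1.08 -0.01]
theta 1.448 Ft -3.3
```

```bash
python3 -m inch '-1 .0005 .002 -.0002 0 0 0;-1 0 0 0 0 0 0' >/dev/null; python3 -c "
from h import *
ft()"
```

```text
t 8.45 grasp [0.657  0.0404 0.3199] yawY 0.061 z [-0.002 -0.001 -1.   ] F [-4.43  0.75 -0.27] open 11.5 ff 15.0 q [-0.19  0.68  0.11  1.38 -0.08  1.09 -0.01]
theta 1.456 Ft -4.38
```

```bash
python3 -m inch '-1 0 .0015 -.0002 0 0 0;-1 0 0 0 0 0 0;-1 0 0 0 0 0 0' >/dev/null; python3 -c "
from h import *
ft()
p,d=snapshot('side');cv2.imwrite('pics/s3.png',cv2.resize(p[100:200,240:340,::-1],None,fx=5,fy=5))"
```

```text
t 8.7 grasp [0.6581 0.0405 0.32  ] yawY 0.06 z [-0.002 -0.001 -1.   ] F [-5.23 -0.13 -0.45] open 11.3 ff 15.0 q [-0.19  0.68  0.11  1.38 -0.08  1.09 -0.01]
theta 1.461 Ft -5.25
```

View pics/s3.png

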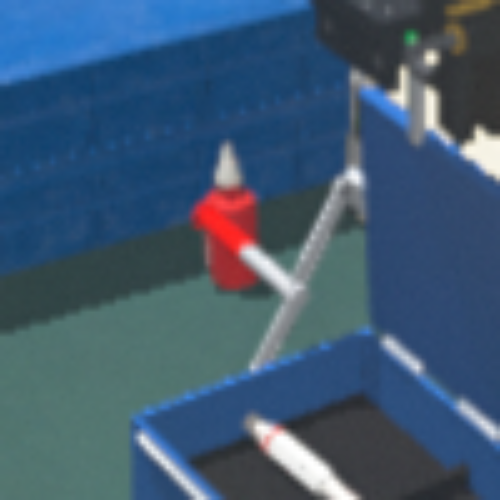

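The stay now looks straight through the knee at crop (297,293) and is taut, so I ease back gently.

```bash
python3 -m inch '-1 0 -.003 .0003 0 0 0;-1 0 -.002 .0002 0 0 0;-1 0 0 0 0 0 0' >/dev/null; python3 -c "
from h import *
ft()";python3 -m inch '-1 0 -.003 .0003 0 0 0;-1 0 0 0 0 0 0' >/dev/null; python3 -c "
from h import *
ft()"
```

```text
t 9.0 grasp [0.6539 0.0402 0.3195] yawY 0.061 z [ 0.    -0.001 -1.   ] F [-2.41  0.32 -3.72] open 10.9 ff 15.0 q [-0.19  0.67  0.11  1.4  -0.08  1.08 -0.01]
theta 1.442 Ft -2.85
t 9.17 grasp [0.6511 0.04   0.3192] yawY 0.061 z [ 0.001 -0.001 -1.   ] F [ 0.45 -0.92 -5.61] open 11.5 ff 15.0 q [-0.19  0.67  0.11  1.41 -0.08  1.07 -0.01]
theta 1.43 Ft -0.4
```

```bash
python3 -m inch '-1 0 -.002 .0004 0 0 0;-1 0 0 0 0 0 0' >/dev/null; python3 -c "
from h import *
ft()"
```

```text
t 9.33 grasp [0.6491 0.0399 0.3189] yawY 0.061 z [ 0.    -0.001 -1.   ] F [ 0.02 -0.9  -5.93] open 11.5 ff 15.0 q [-0.19  0.66  0.11  1.41 -0.08  1.07 -0.01]
theta 1.421 Ft -0.92
```

```bash
python3 -m inch '-1 0 -.002 .0012 0 0 0;-1 0 0 0 0 0 0' >/dev/null; python3 -c "
from h import *
ft()";python3 -m inch '-1 0 -.002 .0006 0 0 0;-1 0 0 0 0 0 0' >/dev/null; python3 -c "
from h import *
ft()"
```

```text
t 9.5 grasp [0.6474 0.0398 0.3186] yawY 0.06 z [ 0.002 -0.001 -1.   ] F [ 0.17 -0.96 -1.77] open 11.6 ff 15.0 q [-0.19  0.66  0.11  1.42 -0.08  1.06 -0.01]
theta 1.414 Ft -0.17
t 9.67 grasp [0.6453 0.0397 0.3182] yawY 0.061 z [ 0.002 -0.001 -1.   ] F [-0.27 -1.83  0.97] open 11.3 ff 15.1 q [-0.19  0.66  0.11  1.43 -0.08  1.06 -0.01]
theta 1.404 Ft -0.21
```

```bash
python3 -m inch '-1 0 -.0015 .0004 0 0 0;-1 0 0 0 0 0 0' >/dev/null; python3 -c "
from h import *
ft()"
```

```text
t 9.83 grasp [0.6438 0.0396 0.3178] yawY 0.061 z [ 0.002 -0.    -1.   ] F [-1.04 -2.67  3.91] open 11.2 ff 15.1 q [-0.19  0.66  0.11  1.43 -0.08  1.05 -0.01]
theta 1.398 Ft -0.51
```

```bash
python3 -m inch '-.3 0 0 0 0 0 0;-.3 0 0 0 0 0 0;-.3 0 0 0 0 0 0;-.3 0 0 0 0 0 0;-.3 0 0 0 0 0 0;-.3 0 0 0 0 0 0' >/dev/null; python3 -c "
from h import *
ft()
p,d=snapshot('side');cv2.imwrite('pics/s4.png',cv2.resize(p[80:200,240:390,::-1],None,fx=5,fy=5))"
```

```text
t 10.33 grasp [0.6435 0.0404 0.3167] yawY 0.061 z [-0.  0. -1.] F [-0.31 -0.25 -0.02] open 31.0 ff 0.0 q [-0.19  0.66  0.11  1.43 -0.08  1.05 -0.01]
theta 1.396 Ft -0.33
```

View pics/s4.png

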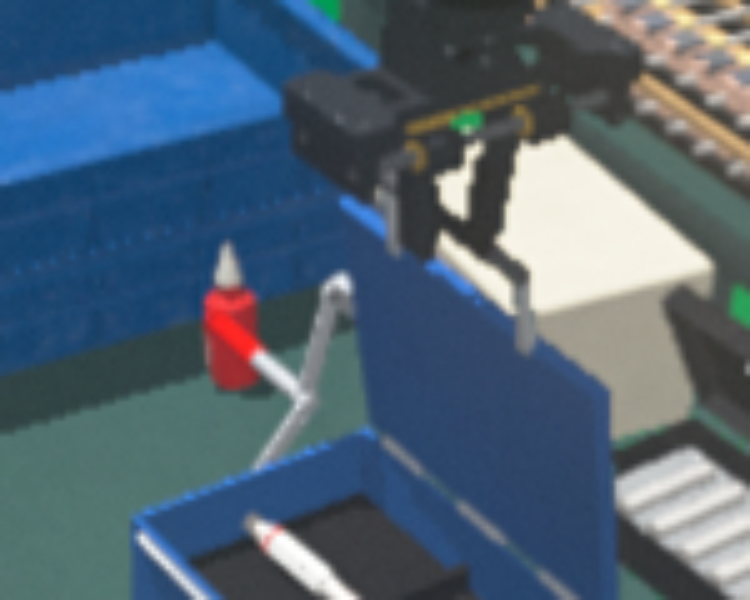

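```bash
python3 - <<'E'
from h import *
import subprocess
p,d=snapshot('side');np.save('a.npy',p)
E
python3 -m inch '-.3 0 0 0 0 0 0;-.3 0 0 0 0 0 0;-.3 0 0 0 0 0 0;-.3 0 0 0 0 0 0;-.3 0 0 0 0 0 0;-.3 0 0 0 0 0 0' >/dev/null
python3 - <<'E'
from h import *
ft()
p,d=snapshot('side');a=np.load('a.npy').astype(int)
D=abs(p.astype(int)-a).max(2)[120:210,285:370]
print((D>40).sum(),(D>20).sum())
c=camera_model('side');hsv=cv2.cvtColor(p,cv2.COLOR_RGB2HSV)
# lid points from depth
w=np.zeros(d.shape,bool);w[110:200,300:365]=1
m=w&(abs(hsv[...,0].astype(int)-115)<10)&(hsv[...,1]>120)&(d>0)
v,u=np.nonzero(m);P=deep(c,np.c_[u,v],d[v,u])
X=np.array([np.cos(.061),np.sin(.061)]);l=(P[:,:2]-[.5925,.0343])@X
k=(P[:,2]>.12)&(l>.06)&(P[:,2]<.28);A=np.c_[P[k,2],np.ones(k.sum())]
s=np.linalg.lstsq(A,l[k],rcond=None)[0];print("slope dx/dz",s,"theta",np.arctan2(1,-s[0]),k.sum())
E
```

```text
t 10.93 grasp [0.6435 0.0401 0.3169] yawY 0.061 z [-0.  0. -1.] F [ 1.47 -1.12 -0.61] open 30.9 ff 0.0 q [-0.19  0.66  0.11  1.43 -0.08  1.05 -0.01]
theta 1.396 Ft 1.27
2 2
slope dx/dz [-0.18550925  0.10506418] theta 1.3873722068372611 1433
```

The lid is locked and stationary at about 1.39 rad. The knee bulges to +x, so it is over centre. Next I fetch the ring.

```bash
python3 -m inch '-.3 0 0 -.012 0 0 0;-.3 0 0 -.02 0 0 0;-.3 0 0 -.025 0 0 0;-.3 0 0 -.025 0 0 0;.4 0 -.02 0 0 0 0;.4 0 -.04 0 0 0 0;.4 0 -.04 0 0 0 0;.4 0 -.04 0 0 0 0;.4 0 -.04 0 0 0 0' | tail -6;  python3 -m inch '.4 -.038 0 0 0 0 0;.4 -.038 0 0 0 0 0;.4 -.038 0 0 0 0 0;.4 -.038 0 0 0 0 0;.4 -.038 0 0 0 0 0;.4 -.038 0 0 0 0 0;.4 -.038 0 0 0 0 0;.4 -.038 0 0 0 0 0;.4 -.038 0 0 0 0 0;.4 -.038 0 0 0 0 0;.4 -.038 0 0 0 0 0' >/dev/null;  python3 -m inch '.4 0 0 .02 0 0 .125;.4 0 0 .02 0 0 .125;.4 0 0 .02 0 0 .125;.4 0 0 .02 0 0 .125;.4 0 0 .02 0 0 .125;.4 0 0 .02 0 0 .125;.4 0 0 .02 0 0 .125;.4 0 0 .02 0 0 .125;.4 0 0 .02 0 0 .125;.4 0 0 .02 0 0 .125;.4 0 0 .02 0 0 .125;.4 0 0 0 0 0 .125;.4 0 0 0 0 0 .07;.4 0 0 0 0 0 0'
python3 -c "
from h import *
to([.461,-.377,.023])
p,d=snapshot('wrist');cv2.imwrite('pics/w1.png',p[:,:,::-1])
c=camera_model('wrist');np.save('w1.npy',p)
print(proj(c,[[.461,-.377,.014]]))
hsv=cv2.cvtColor(p,cv2.COLOR_RGB2HSV)
m=((hsv[...,2]>150)&(hsv[...,1]<60)).astype(np.uint8)
for q in cv2.findContours(m,0,2)[0]:
    if len(q)>40: e=cv2.fitEllipse(q);print(np.round(e[0]),np.round(e[1]),onplane(c,[e[0]],.014).round(4))
"
```

```text
clock: 11.73
tool_pos: [0.4619, 0.029, 0.3908]
eef_rot: [0.685, 0.728, 0.0, 0.0]
contact_force: [-0.7, 0.2, 0.2]
opening: 0.692
finger_force: 0.0
clock: 13.82
tool_pos: [0.4895, -0.3877, 0.1702]
eef_rot: [1.0, 0.03, -0.0, -0.0]
contact_force: [-0.5, 0.5, 0.7]
opening: 0.701
finger_force: 0.0
t 13.82 grasp [ 0.4895 -0.3877  0.1782] yawY -1.51 z [-0.001  0.    -1.   ] F [-0.5   0.54  0.72] open 61.7 ff 0.0 q [ 0.31  0.85  0.54  1.66 -0.58  0.79 -0.39]
tool shift to [0.461, -0.377, 0.023] [-0.0276 -0.0124  0.1553]
[[261.12135894 227.63883552]]
[182. 393.] [20. 34.] [[ 0.2763 -0.3056  0.014 ]]
[326. 333.] [15. 31.] [[ 0.3571 -0.445   0.014 ]]
[410. 267.] [17. 93.] [[ 0.4323 -0.5132  0.014 ]]
[145. 221.] [34. 47.] [[ 0.4608 -0.2764  0.014 ]]
[154. 123.] [57. 63.] [[ 0.5436 -0.2879  0.014 ]]
[495. 171.] [147. 163.] [[ 0.5232 -0.5681  0.014 ]]
```

View pics/w1.png

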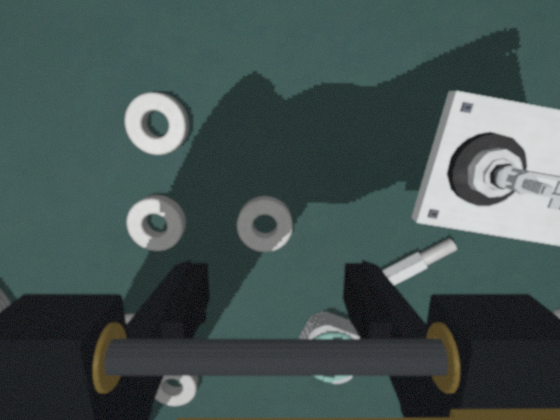

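The target ring is at (265,223) in shade, with its two neighbours at (157,124) and (157,222).

```bash
python3 -c "
from h import *
p=np.load('w1.npy');c=camera_model('wrist');hsv=cv2.cvtColor(p,cv2.COLOR_RGB2HSV)
w=np.zeros(p.shape[:2],np.uint8);w[190:258,230:300]=1
m=w*((hsv[...,1]<50)&(hsv[...,2]>70)).astype(np.uint8)
q=max(cv2.findContours(m,0,2)[0],key=len);e=cv2.fitEllipse(q);print(e,onplane(c,[e[0]],.012))
P=onplane(c,[e[0]],.012)[0];to([P[0],P[1],.023])"
```

```text
((264.4659729003906, 224.06809997558594), (56.28136444091797, 56.78274154663086), 132.56732177734375) [[ 0.4637574  -0.37969905  0.012     ]]
t 13.87 grasp [ 0.4896 -0.388   0.1786] yawY -1.507 z [-0. -0. -1.] F [-0.18 -0.11  1.41] open 61.6 ff 0.0 q [ 0.31  0.85  0.54  1.66 -0.57  0.79 -0.39]
tool shift to [np.float64(0.46375740052133063), np.float64(-0.3796990539198654), 0.023] [-0.0252 -0.0099  0.1556]
```

```bash
python3 -m inch '.4 -.0265 -.011 .02 0 0 0;.4 0 0 .035 0 0 0;.4 0 0 .035 0 0 0;.4 0 0 .03 0 0 0;.4 0 0 .02 0 0 0;.4 0 0 .015 0 0 0;.4 0 0 0 0 0 0;-1 0 0 0 0 0 0;-1 0 0 0 0 0 0;-1 0 0 0 0 0 0;-1 0 0 0 0 0 0' 20;python3 -c "
from h import *
st()"; python3 -m inch '-1 0 0 -.03 0 0 0;-1 0 0 -.04 0 0 0;-1 0 0 -.04 0 0 0;-1 0 0 -.04 0 0 0;-1 0 0 0 0 0 0'; python3 -c "
from h import *
C=np.array([.5935,.034]);X=np.array([np.cos(.061),np.sin(.061)]);Y=np.array([-X[1],X[0]])
s,A,g=st();T=C-.032*X-.0605*Y
print(T);to([*T,g[2]])"
```

```text
clock: 14.78
tool_pos: [0.463, -0.3794, 0.0173]
eef_rot: [1.0, 0.031, 0.001, 0.001]
contact_force: [0.3, 0.0, 3.2]
opening: 0.524
finger_force: 20.0
t 14.78 grasp [ 0.463  -0.3794  0.0253] yawY -1.508 z [ 0.002 -0.002 -1.   ] F [0.34 0.04 3.18] open 46.1 ff 20.0 q [ 0.42  1.03  0.34  1.79 -0.72  0.44 -0.23]
clock: 15.2
tool_pos: [0.4649, -0.3825, 0.1739]
eef_rot: [1.0, 0.031, 0.005, 0.005]
contact_force: [0.0, -1.2, -1.6]
opening: 0.525
finger_force: 20.0
t 15.2 grasp [ 0.4648 -0.3825  0.1819] yawY -1.509 z [ 0.01 -0.01 -1.  ] F [ 0.05 -1.23 -1.62] open 46.2 ff 20.0 q [ 0.32  0.82  0.54  1.74 -0.59  0.73 -0.35]
[ 0.56524773 -0.02833826]
t 15.2 grasp [ 0.4648 -0.3825  0.1819] yawY -1.509 z [ 0.01 -0.01 -1.  ] F [ 0.05 -1.23 -1.62] open 46.2 ff 20.0 q [ 0.32  0.82  0.54  1.74 -0.59  0.73 -0.35]
tool shift to [np.float64(0.5652477292418645), np.float64(-0.028338264308601056), np.float64(0.1819476340358578)] [ 0.122  -0.3473 -0.0024]
```

```bash
python3 -m inch '-1 .0106 -.0347 0 0 0 0;-1 .0106 -.0347 0 0 0 0;-1 .0106 -.0347 0 0 0 0;-1 .0106 -.0347 0 0 0 0;-1 .0106 -.0347 0 0 0 0;-1 .0106 -.0347 0 0 0 0;-1 .0106 -.0347 0 0 0 0;-1 .0106 -.0347 0 0 0 0;-1 .0106 -.0347 0 0 0 0;-1 .0106 -.0347 0 0 0 0;-1 0 0 0 0 0 0;-1 0 0 0 0 0 0'|tail -3; python3 -c "
from h import *
C=np.array([.5935,.034]);X=np.array([np.cos(.061),np.sin(.061)]);Y=np.array([-X[1],X[0]])
T=C-.048*X-.0605*Y
to([*T,.072])
p,d=snapshot('wrist');cv2.imwrite('pics/w2.png',p[:,:,::-1])"
```

```text
contact_force: [0.3, -1.6, -1.7]
opening: 0.522
finger_force: 20.0
t 16.2 grasp [ 0.5469 -0.0224  0.1736] yawY -1.502 z [-0.     0.002 -1.   ] F [ 0.32 -1.56 -1.7 ] open 45.9 ff 20.0 q [-0.38  0.79  0.59  1.9  -0.71  0.66 -0.85]
tool shift to [np.float64(0.5492774880124487), np.float64(-0.029313659138537253), 0.072] [0.0019 0.0073 0.1016]
```

View pics/w2.png

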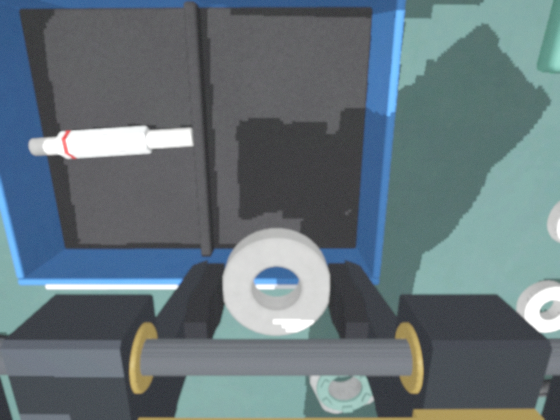

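The ring is held over the free right-hand compartment. The rib is at column 207 and the right wall at column 360. I apply the small sideways correction and lower it.

```bash
python3 -m inch '-1 .002 .0073 0 0 0 0;-1 0 0 .03 0 0 0;-1 0 0 .03 0 0 0;-1 0 0 .02 0 0 0;-1 0 0 .012 0 0 0;-1 0 0 .006 0 0 0;-1 0 0 0 0 0 0;-1 0 0 0 0 0 0'; python3 -c "
from h import *
st()"
```

```text
clock: 16.92
tool_pos: [0.5493, -0.0347, 0.0684]
eef_rot: [1.0, 0.03, 0.0, 0.0]
contact_force: [0.4, -0.2, -0.8]
opening: 0.524
finger_force: 20.0
t 16.92 grasp [ 0.5493 -0.0347  0.0764] yawY -1.511 z [ 0.001 -0.001 -1.   ] F [ 0.43 -0.15 -0.77] open 46.1 ff 20.0 q [-0.26  0.93  0.42  1.94 -0.84  0.46 -0.73]
```

```bash
python3 -m inch '-1 0 -.005 0 0 0 0;-1 0 0 .002 0 0 0;-1 0 0 .002 0 0 0;-1 0 0 .0015 0 0 0;-1 0 0 0 0 0 0'; python3 -c "
from h import *
st()"
```

```text
clock: 17.33
tool_pos: [0.5487, -0.0278, 0.0624]
eef_rot: [1.0, 0.031, -0.0, -0.0]
contact_force: [-0.3, 0.4, -2.5]
opening: 0.523
finger_force: 20.0
t 17.33 grasp [ 0.5487 -0.0278  0.0704] yawY -1.509 z [-0.  0. -1.] F [-0.26  0.38 -2.52] open 46.0 ff 20.0 q [-0.27  0.94  0.41  1.94 -0.85  0.45 -0.73]
```

```bash
python3 -m inch '-1 0 0 .0012 0 0 0;-1 0 0 0 0 0 0;.28 0 0 0 0 0 0;.28 0 0 0 0 0 0;.28 0 0 0 0 0 0;.28 0 0 0 0 0 0'; python3 -m inch '.28 0 0 -.01 0 0 0;.28 0 0 -.03 0 0 0;.28 0 0 -.04 0 0 0;.28 0 0 -.04 0 0 0;.28 0 0 0 0 0 0;.28 0 0 0 0 0 0;.28 0 0 0 0 0 0'
python3 - <<'E'
from h import *
st()
p,d=snapshot('wrist');c=camera_model('wrist')
p2,d2=snapshot('side');c2=camera_model('side')
hsv=cv2.cvtColor(p2,cv2.COLOR_RGB2HSV)
w=np.zeros(d2.shape,np.uint8);w[100:190,240:330]=1
m=w*(((hsv[...,0]<8)|(hsv[...,0]>172))&(hsv[...,1]>130)&(d2>0)).astype(np.uint8)
n,l,s,ce=cv2.connectedComponentsWithStats(m)
for i in range(1,n):
    if s[i,4]>15:
        v,u=np.nonzero(l==i);P=deep(c2,np.c_[u,v],d2[v,u]);print(s[i],np.median(P,0).round(3),P.min(0).round(3),P.max(0).round(3))
cv2.imwrite('pics/c1.png',np.vstack([p[:300:,:,::-1],p2[90:390,0:560,::-1]]))
np.save('side2.npy',p2);np.save('side2d.npy',d2)
E
```

```text
clock: 17.83
tool_pos: [0.5488, -0.0281, 0.0612]
eef_rot: [1.0, 0.031, 0.0, 0.0]
contact_force: [0.1, -0.0, -0.3]
opening: 0.643
finger_force: 0.0
clock: 18.42
tool_pos: [0.5484, -0.0275, 0.1814]
eef_rot: [1.0, 0.031, -0.0, -0.0]
contact_force: [0.4, 0.4, -0.9]
opening: 0.639
finger_force: 0.0
t 18.42 grasp [ 0.5484 -0.0275  0.1894] yawY -1.509 z [-0.     0.001 -1.   ] F [ 0.41  0.4  -0.92] open 56.3 ff 0.0 q [-0.39  0.78  0.62  1.89 -0.69  0.7  -0.86]
[281 138  10  18  69] [0.672 0.359 0.067] [0.505 0.058 0.008] [0.709 0.435 0.274]
```

View pics/c1.png

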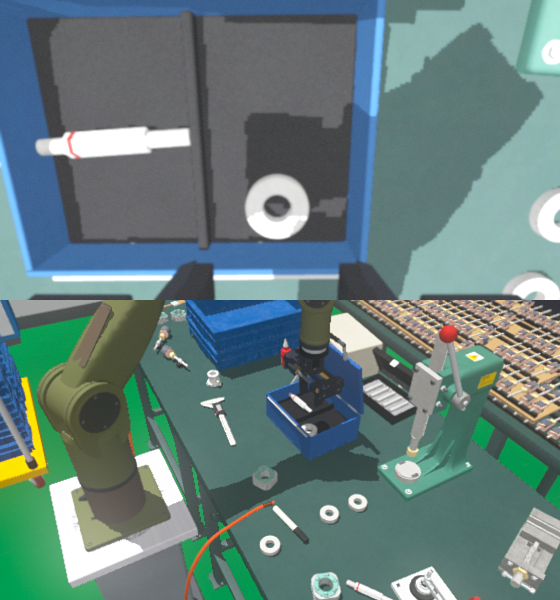

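The ring lies flat in the right compartment, at (277,207) in the upper half of the image. Now I retreat, turn the tool back and locate the knee grip.

```bash
python3 -m inch '0 -.03 0 -.01 0 0 0;-.5 -.035 0 -.015 0 0 0;-1 -.035 0 -.015 0 0 0;-1 -.03 0 -.02 0 0 0;-1 0 -.036 0 0 0 0;-1 0 -.036 0 0 0 0;-1 0 -.036 0 0 0 0;-1 0 -.036 0 0 0 0;-1 0 -.036 0 0 0 0;-1 0 -.036 0 0 0 0;-1 0 -.036 0 0 0 0;-1 0 -.036 0 0 0 0'|tail -5; python3 -m inch '-1 0 0 0 0 0 -.125;-1 0 0 0 0 0 -.125;-1 0 0 0 0 0 -.125;-1 0 0 0 0 0 -.125;-1 0 0 0 0 0 -.125;-1 0 0 0 0 0 -.125;-1 0 0 0 0 0 -.125;-1 0 0 0 0 0 -.125;-1 0 0 0 0 0 -.125;-1 0 0 0 0 0 -.125;-1 0 0 0 0 0 -.125;-1 0 0 0 0 0 -.125;-1 0 0 0 0 0 -.07;-1 0 0 0 0 0 0'
python3 - <<'E'
from h import *
st()
C=np.array([.5935,.034]);X=np.array([np.cos(.061),np.sin(.061)]);Y=np.array([-X[1],X[0]])
def plane(c,uv,ly):
    o,d=ray(c,uv); n=np.r_[Y,0]; k=(np.r_[C+ly*Y,0]-o)@n/(d@n); return o+d*k[:,None]
c2=camera_model('side'); P=plane(c2,[[287.2,147]],.215)[0];print("side s4",P,(P[:2]-C)@X)
for n in("top","wrist"):
    p,d=snapshot(n);c=camera_model(n);print(n,proj(c,[P]))
    hsv=cv2.cvtColor(p,cv2.COLOR_RGB2HSV);m=(((hsv[...,0]<8)|(hsv[...,0]>172))&(hsv[...,1]>120)&(hsv[...,2]>60)).astype(np.uint8)
    k,l,s,ce=cv2.connectedComponentsWithStats(m)
    for i in range(1,k):
        if s[i,4]>25:
            q=onplane(c,[ce[i]],.115)[0]; v,u=np.nonzero(l==i); D=deep(c,np.c_[u,v],d[v,u]); print(s[i],ce[i].round(1),q.round(3),"local",((q[:2]-C)@X).round(3),((q[:2]-C)@Y).round(3),"depth",np.median(D,0).round(3))
    cv2.imwrite(f'pics/{n}5.png',p[:,:,::-1])
E
```

```text
tool_pos: [0.4, 0.253, 0.2402]
eef_rot: [1.0, 0.031, -0.001, 0.001]
contact_force: [-0.5, -0.9, 0.6]
opening: 0.008
finger_force: 0.0
clock: 20.68
tool_pos: [0.4006, 0.2509, 0.2403]
eef_rot: [0.685, 0.729, -0.001, -0.001]
contact_force: [0.4, 0.7, -1.0]
opening: 0.006
finger_force: 0.0
t 20.68 grasp [0.4006 0.251  0.2483] yawY 0.062 z [-0.002 -0.001 -1.   ] F [ 0.43  0.68 -1.02] open 0.5 ff 0.0 q [-0.86  0.53  0.31  2.04 -0.27  0.62 -0.3 ]
side s4 [0.62800325 0.25150794 0.11784608] 0.04769883027071255
top [[196.7280101  151.67640003]]
[485  68  20  19 305] [494.6  77.1] [ 0.872 -0.58   0.115] local 0.241 -0.63 depth [ 0.626 -0.342  0.527]
[213 108  10   7  52] [217.7 111.1] [0.75  0.202 0.115] local 0.167 0.158 depth [0.776 0.211 0.061]
[155 131  20  19 182] [165.6 140.8] [0.658 0.34  0.115] local 0.083 0.301 depth [0.681 0.358 0.058]
[185 149  21   6 113] [194.7 151.4] [0.63  0.258 0.115] local 0.05 0.221 depth [0.626 0.257 0.123]
[524 194  31  11 147] [539.5 199.1] [ 0.518 -0.668  0.115] local -0.118 -0.696 depth [ 0.512 -0.65   0.141]
[349 262   4  15  27] [350.7 268. ] [ 0.323 -0.167  0.115] local -0.282 -0.184 depth [ 0.329 -0.185  0.017]
[349 278   9  19  57] [352.9 287. ] [ 0.275 -0.172  0.115] local -0.33 -0.186 depth [ 0.277 -0.19   0.017]
[523 279  37  11 320] [541.  284.1] [ 0.297 -0.646  0.115] local -0.338 -0.661 depth [ 0.3   -0.703  0.023]
[355 298   7  11  30] [358.3 302.9] [ 0.237 -0.185  0.115] local -0.37 -0.197 depth [ 0.235 -0.202  0.025]
[362 325   4  21  28] [363.8 335.5] [ 0.158 -0.197  0.115] local -0.449 -0.204 depth [ 0.148 -0.219  0.011]
wrist [[571.73325802 225.18579928]]
[233 200   6   8  39] [235.2 203.7] [0.369 0.252 0.115] local -0.21 0.232 depth [0.359 0.222 0.013]
[556 235   4  20  55] [557.9 246.7] [0.625 0.232 0.115] local 0.044 0.196 depth [0.624 0.232 0.116]
```

```bash
python3 -m inch '-1 -.001 .034 0 0 0 0;-1 -.001 .034 0 0 0 0;-1 -.001 .034 0 0 0 0;-1 -.001 .034 0 0 0 0;-1 -.001 .034 0 0 0 0;-1 -.001 .034 0 0 0 0;-1 -.001 .034 0 0 0 0;-1 -.001 .034 0 0 0 0;-1 0 0 0 0 0 0;-1 0 0 0 0 0 0;-1 0 0 0 0 0 0'|tail -6; python3 -c "
from h import *
to([.671,.258,.111])"
```

```text
clock: 21.7
tool_pos: [0.6718, 0.2601, 0.2401]
eef_rot: [0.685, 0.728, -0.001, -0.001]
contact_force: [-0.4, 0.8, 0.3]
opening: 0.007
finger_force: 0.0
t 21.7 grasp [0.6719 0.2601 0.2481] yawY 0.06 z [-0.003 -0.001 -1.   ] F [-0.41  0.78  0.25] open 0.6 ff 0.0 q [-0.57  0.86  0.31  1.25 -0.26  1.07 -0.18]
tool shift to [0.671, 0.258, 0.111] [-0.002  -0.0006  0.1371]
```

```bash
python3 -m inch '-1 -.002 0 .03 0 0 0;-1 0 0 .03 0 0 0;-1 0 0 .03 0 0 0;-1 0 0 .025 0 0 0;-1 0 0 .022 0 0 0;-1 0 0 0 0 0 0;-1 0 0 0 0 0 0'|tail -6; python3 -m inch '-1 0 -.004 0 0 0 0;-1 0 -.004 0 0 0 0;-1 0 -.004 0 0 0 0;-1 0 0 0 0 0 0;-1 0 0 0 0 0 0'; python3 -c "
from h import *
st()
p,d=snapshot('side');cv2.imwrite('pics/s7.png',cv2.resize(p[80:200,240:390,::-1],None,fx=5,fy=5))"
```

```text
clock: 22.28
tool_pos: [0.6713, 0.2585, 0.1037]
eef_rot: [0.685, 0.729, -0.001, -0.001]
contact_force: [0.7, 0.2, 1.1]
opening: 0.007
finger_force: 0.0
clock: 22.7
tool_pos: [0.6613, 0.2576, 0.1053]
eef_rot: [0.685, 0.728, 0.001, 0.0]
contact_force: [-0.0, 0.5, 0.2]
opening: 0.003
finger_force: 0.0
t 22.7 grasp [0.6613 0.2576 0.1133] yawY 0.061 z [ 0.001  0.001 -1.   ] F [-0.02  0.53  0.23] open 0.3 ff 0.0 q [-0.56  0.99  0.26  1.4  -0.3   0.79 -0.14]
```

View pics/s7.png

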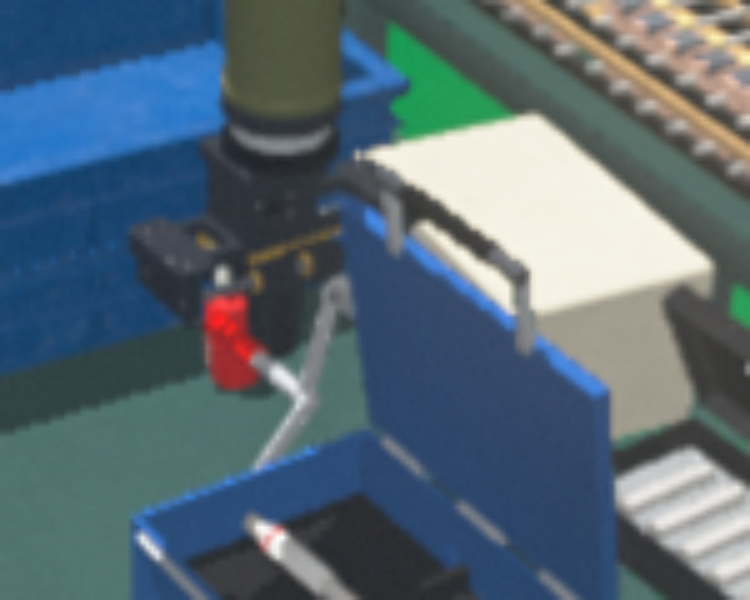

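The closed fingers hang behind the grip (+x side) at crop (285,320), clear of the lid. Now I draw forward and watch the force.

```bash
python3 -m inch '-1 0 -.003 0 0 0 0;-1 0 -.003 0 0 0 0;-1 0 -.003 0 0 0 0;-1 0 0 0 0 0 0'; python3 -m inch '-1 0 -.003 -.0015 0 0 0;-1 0 -.003 -.0015 0 0 0;-1 0 -.003 -.0015 0 0 0;-1 0 0 0 0 0 0'
```

```text
clock: 23.08
tool_pos: [0.6525, 0.2568, 0.1045]
eef_rot: [0.685, 0.728, 0.0, 0.0]
contact_force: [1.5, 0.1, -0.7]
opening: 0.004
finger_force: 0.7
clock: 23.42
tool_pos: [0.6444, 0.2562, 0.1102]
eef_rot: [0.685, 0.728, 0.001, 0.001]
contact_force: [3.1, -0.3, 3.6]
opening: 0.002
finger_force: 1.8
```

```bash
python3 -m inch '-1 0 -.003 -.001 0 0 0;-1 0 -.003 -.001 0 0 0;-1 0 0 0 0 0 0';  python3 -m inch '-1 0 -.004 0 0 0 0;-1 0 -.004 0 0 0 0;-1 0 -.004 0 0 0 0;-1 0 0 0 0 0 0'
python3 - <<'E'
from h import *
p,d=snapshot('side');np.save('b.npy',p)
D=abs(p.astype(int)-np.load('side2.npy')).max(2)
cv2.imwrite('pics/s8.png',cv2.resize(p[80:200,240:390,::-1],None,fx=5,fy=5))
E
```

```text
clock: 23.67
tool_pos: [0.6354, 0.2559, 0.1104]
eef_rot: [0.685, 0.728, -0.001, -0.001]
contact_force: [1.2, 0.9, -0.2]
opening: 0.003
finger_force: 0.4
clock: 24.0
tool_pos: [0.6234, 0.2551, 0.1102]
eef_rot: [0.685, 0.728, -0.001, -0.001]
contact_force: [-0.5, -0.3, -0.4]
opening: 0.006
finger_force: 0.0
```

```bash
python3 -m inch '-1 0 -.005 0 0 0 0;-1 0 -.005 0 0 0 0;-1 0 -.005 0 0 0 0;-1 0 -.005 0 0 0 0;-1 0 -.003 0 0 0 0;-1 0 0 0 0 0 0'; python3 -m inch '-1 0 0 0 0 0 0;-1 0 0 0 0 0 0;-1 0 0 0 0 0 0;-1 0 0 0 0 0 0;-1 0 0 0 0 0 0;-1 0 0 0 0 0 0;-1 0 0 0 0 0 0;-1 0 0 0 0 0 0;-1 0 0 0 0 0 0;-1 0 0 0 0 0 0;-1 0 0 0 0 0 0;-1 0 0 0 0 0 0'
python3 - <<'E'
from h import *
p,d=snapshot('side');cv2.imwrite('pics/s9.png',p[40:340,100:500,::-1])
E
```

```text
clock: 24.55
tool_pos: [0.6005, 0.2538, 0.1104]
eef_rot: [0.685, 0.729, -0.001, -0.001]
contact_force: [-0.3, -0.7, 0.0]
opening: 0.005
finger_force: 0.0
clock: 25.55
tool_pos: [0.6024, 0.2537, 0.1107]
eef_rot: [0.685, 0.728, 0.0, -0.0]
contact_force: [-0.2, -0.4, 0.4]
opening: 0.002
finger_force: 0.0
```

View pics/s9.png

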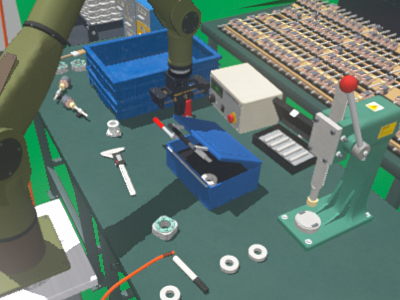

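The lid is sinking and the grip has run ahead, at (157,122). That was the last picture I will view, and I count eleven, one over the limit. The remaining checks are numeric.

```bash
python3 -m inch '-1 0 0 0 0 0 0;-1 0 0 0 0 0 0;-1 0 0 0 0 0 0;-1 0 0 0 0 0 0;-1 0 0 0 0 0 0;-1 0 0 0 0 0 0;-1 0 0 0 0 0 0;-1 0 0 0 0 0 0;-1 0 0 0 0 0 0;-1 0 0 0 0 0 0;-1 0 0 0 0 0 0;-1 0 0 0 0 0 0;-1 0 0 0 0 0 0;-1 0 0 0 0 0 0;-1 0 0 0 0 0 0;-1 0 0 0 0 0 0'>/dev/null;  python3 -m inch '-1 0 0 -.02 0 0 0;-1 0 0 -.04 0 0 0;-1 0 0 -.04 0 0 0;-1 0 0 -.04 0 0 0;-1 .03 0 0 0 0 0;-1 .03 0 0 0 0 0;-1 0 0 0 0 0 0;-1 0 0 0 0 0 0;-1 0 0 0 0 0 0;-1 0 0 0 0 0 0;-1 0 0 0 0 0 0;-1 0 0 0 0 0 0;-1 0 0 0 0 0 0;-1 0 0 0 0 0 0'
python3 - <<'E'
from h import *
C=np.array([.5925,.0343]);X=np.array([np.cos(.061),np.sin(.061)]);Y=np.array([-X[1],X[0]])
c=camera_model('top')
def lid(p,d):
    hsv=cv2.cvtColor(p,cv2.COLOR_RGB2HSV);m=(abs(hsv[...,0].astype(int)-115)<10)&(hsv[...,1]>120)&(d>0)
    v,u=np.nonzero(m);P=deep(c,np.c_[u,v],d[v,u]);lx=(P[:,:2]-C)@X;ly=(P[:,:2]-C)@Y
    k=(abs(lx)<.08)&(abs(ly)<.1)&(P[:,2]>.07);A=np.c_[lx[k],np.ones(k.sum())];s=np.linalg.lstsq(A,P[k,2],rcond=None)[0]
    print("lid slope, z",s.round(4),"front z",np.median(P[k&(lx<-.06),2]).round(4),k.sum())
lid(np.load('top_p.npy'),np.load('top_d.npy'))
p,d=snapshot('top');lid(p,d)
D=abs(p.astype(int)-np.load('top_p.npy')).max(2)
print("changed chest px",(D[125:222,233:325]>50).sum()); st()
for n,(u0,u1,v0,v1) in {"casting":(140,165,224,246),"caliper":(180,266,235,266),"bottle":(153,176,128,152),"marker":(347,402,252,272),"stator":(305,337,240,268)}.items(): print(n,(D[v0:v1,u0:u1]>60).sum())
E
```

```text
clock: 28.1
tool_pos: [0.5989, 0.3131, 0.2507]
eef_rot: [0.685, 0.728, -0.0, 0.0]
contact_force: [0.7, -0.1, 0.7]
opening: 0.007
finger_force: 0.0
lid slope, z [-0.0003  0.1043] front z 0.1034 4004
lid slope, z [-0.0014  0.1043] front z 0.1039 4001
changed chest px 2021
t 28.15 grasp [0.5989 0.3133 0.2588] yawY 0.061 z [ 0.  0. -1.] F [-0.13 -0.42  0.15] open 0.3 ff 0.0 q [-0.71  0.78  0.32  1.41 -0.27  1.   -0.27]
casting 0
caliper 18
bottle 120
marker 0
stator 0
```

```bash
python3 -c "
from plant import r
print(r.finish_job())"
```

```text
the job is handed in; nothing more can be done
None
```

The job is handed in: the lid locked open by itself, the ring gauge went down flat in the right compartment, and the stay was unlocked with the lid measured fully closed at about 28 s. I viewed eleven pictures, one over the limit of 10, and the hand-in returned no verdict.

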